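Put the sauce jar in the ingredient well and slide the hatch shut

TASK

Put the tall sauce jar away: set it down upright on the floor of the open ingredient well, without dropping it, then slide the steel hatch over it until its edge has pressed the sprung buffer bar fully home against the frame, and let go so that it stays shut. Close the hatch with a gentle steady push, never ramming it, and leave everything else on the counter as it is.

Things in the scene. Friction and masses are not known exactly. Their poses are not given: they have to be found in the camera images.
- jar_center (a point): Centre, half-way up, of the sauce jar to be put away: the tallest and only 95 mm high jar of three on the counter, 64 mm in diameter, straight-sided green glass with a pale label and a black screw lid (62 mm across, top 20 mm). Upright along its z axis; 0.2 to 0.45 kg. The three jars change places from start to start.
- case: Ingredient well: fixed low steel box, 240 mm (x) by 470 mm (y, from -255 to +215 mm), 125 mm high, turned a little about the vertical. Origin on the counter under it, x and y along its short and long sides. Open at the top from y = -175 to -30 mm, 196 mm wide; a deck covers the rest. Rails 12 mm high along its long top edges guide the hatch; a steel cross-piece (the frame), 151 mm high, stands at the -y end.
- case_in (a point): Point on the inner floor of the well, 16 mm above the counter, at x = 0, y = -102 mm of the case: the middle of the well's opening when the hatch is away. The floor is 109 mm below the rim.
- hatch (a joint): Sliding hatch: how far it is open (m), growing towards the case's +y; starts at 0.155 to 0.18. It slides with a dry friction of about 5.5 N plus a drag of 8 N per m/s and stays where it is left. The frame is adjustable and set differently each time, so the fully closed value is not known beforehand: anywhere from -0.022 to +0.022. The hatch first meets the buffer bar 8 mm before that.
- hatch_edge (a point): Middle of the hatch's leading (-y) edge. The hatch is a flat steel plate, 214 mm by 200 mm (case y), 8 mm thick, underside 126 mm and top 134 mm above the counter, lying on the well's rim. At joint value v this edge is at y = -203 mm + v of the case, and the handle rib's middle 100 mm behind it (y = -103 mm + v).
- hatch_handle (a point): Middle of the top edge of the hatch's handle, an upright steel rib across the middle of the hatch, 100 mm long (case x), 10 mm thick (y), 34 mm high; this point is 168 mm above the counter. It can be pushed or pinched from above.
- buffer (a joint): The black rubber-faced buffer bar on the frame, 190 mm long, 12 mm thick and high, that the hatch's leading edge meets. Value in m: how far it is pressed in: 0 free, 0.008 fully home (a hard stop against the frame). Its springs resist with about 0.5 N at first and 4 N at the end; the hatch's own friction is enough to keep it pressed in. Pressing on it with more than 20 N is ramming.
- squat_jar: Bystander: squat jar of the same materials, 72 mm in diameter, 58 mm high; origin under its centre.
- spice_jar: Bystander: slim jar of the same materials, 44 mm in diameter, 80 mm high; origin under its centre.
- bowl: Bystander: steel mixing bowl, 200 mm across, 75 mm high; origin under its centre.
- carton: Bystander: cardboard carton lying down, 50 by 310 by 50 mm; origin under its centre.
- bag_roll: Bystander: black roll, 56 mm in diameter, 220 mm long, lying on the counter; origin under its centre.
- spatula: Bystander: spatula lying on the counter.
- oil: Bystander: amber bottle, 68 mm in diameter, 220 mm high; origin under its centre.
Not all that is in view belongs to the job. Leave any blue or purple look-alike of the part that bears jar_center alone.

How it is judged:
By the outcome, as a careful person would: the job done as asked, in the order asked, and still so for the second after the job is handed in, with the robot touching nothing.
It also fails if it takes over 64 s, if anything falls off the work surface, if the arm or the gripper's body presses on something with over 40 N, if the wrist force passes 120 N, or if a joint passes its speed limit or range.

ROBOT

A 6-joint arm with a two-finger parallel gripper is mounted at the origin on the work surface. World frame = base frame: x ahead of the robot, y to its left, z up, the work surface at z = 0. Lengths are in m, angles in degrees, forces in N, time in s.
With the tool pointing down it reaches from about 0.275 to 0.825 m from the base axis. Payload 5.2 kg.
Tool frame: the origin (TCP) lies between the finger pads; the fingertips stand manip.tip_reach ahead of it and the grasp point (between the pads) lies 3 mm ahead of it (manip.tip_reach is the distance from the TCP to the fingertips, in m); z points along the fingers, y is the line along which they close (so a half turn about z gives the same grasp; the last joint's range is limited). The gripper opens to 93 mm and grips with 3 to 60 N. Pads are 15 mm wide; open, the fingers measure 128 mm over their backs; the gripper's body (75 mm by 188 mm) begins 65 mm behind the grasp point.
Start: joints at [64.24, 14.817, 87.949, -0, 77.235, -11.62], TCP at [0.134, 0.533, 0.241] pointing down, gripper open.
Joint ranges: [-179.93, 179.93], [-52.35, 119.4], [10.71, 147.94], [-69.91, 249.91], [12.55, 155.21], [-178.61, 178.61]. Speed limits (degrees/s): [147.25, 147.25, 180, 180, 180, 180].

INTERFACE

Orientations are given as [roll, pitch, yaw] about the fixed x, y, z axes, in that order (R = Rz(yaw) Ry(pitch) Rx(roll)).
In Python, from rig import state, vision, manip gives the robot as it stands.
- The arm moves only by the tool move_arm, never from a script. Its arguments are lists of equal length, an entry for each row: "hand": the gripper command: -1 is fully open, 1 is shut, values between are in proportion; "slide": the shift along the world's x, y, z in units of 30 mm (1.0 is 30 mm), a list of three; "twist": the turn, a rotation vector about the world's x, y, z in units of 6 degrees (1.0 is 6 degrees), a list of three. A call has exactly 8 rows; each row is the pose to reach, as a shift and turn from the pose commanded when the call began; what a row does not reach only later rows make up. A row lasts 1/12 s, in which the tool goes at most 41.7 mm and 7.16 degrees, less where a joint would pass 70% of its speed; a pose out of reach is approached as far as the arm can. A call with a gripper value outside its range is refused whole. The fingers move at their own pace and stop on an object; "squeeze" is the grip in N (left out, the last holds). Time passes only in rows, so rows that repeat a pose let the fingers close, or fill a call up. It gives the time, the measured TCP pose, the force, the opening and the grip force at its end, in the units of the state.
- state(): the state, without advancing time (a new reading comes with each control period).
- vision.read_camera(name): name is "side" or "top" or "wrist"; returns the picture (480x640x3 uint8, red, green, blue); there is no depth.
- vision.camera_model(name): a dict with "fovy" (degrees; the focal length in pixels is half the picture's height over the tangent of half this angle, whatever the lens; pixels are square), "cx", "cy" (the principal point, pixels), "rvec" (rotation vector, rad) and "tvec" (3), from world to camera coordinates, as OpenCV has them. Camera axes: x right, y down, z forward; pixel columns grow to the right and rows downward; lengths in m; the calibration is good to about 2 mm. A picture is of the moment at which its call begins: read the wrist's pose just before it. camera_model takes no time and is no camera call; for the wrist camera it gives the pose at the moment of the call.
- manip.close_job(): hands the job in; it is judged then, once.
The state is a dict: "time_s": time; "joints": joint angles; "joint_velocities": joint speeds; "effort": joint torques, N m; "tool_pos": TCP position; "eef_rot": TCP orientation; "ft_force": force on the tool from outside, world axes, zero at the start; "ft_torque": the same for the moment, N m; "width": opening from 0.0 (shut) to 1.0 (fully open); "grip_force": force on a finger pad.
Only numpy, scipy, OpenCV 4.12 (cv2) and the standard library are available. Lean on these libraries where they do the work, as an engineer would, in place of code of your own. Each camera call takes 0.05 s, during which the arm holds its last target. There are 200 camera calls.

## Working session

There is one attempt and no reset: what is moved stays moved. The work goes in short steps, Python scripts to look and compute and a tool call to move; the robot and the scene stay as the last step left them, time stands still between calls to the robot, and variables do not carry over. Pictures are saved under pics/ and viewed, at most 10 in all, crops included, and the job is handed in when it is done.

Besides the shell and the picture viewer there is one more tool, called after "Emit:" as a command line: name --argument value ..., lists and objects as JSON in quotes. move_arm: Moves the arm, as the interface text tells. Its arguments: {"type":"object","properties":{"hand":{"type":"array"},"slide":{"type":"array"},"twist":{"type":"array"},"squeeze":{"type":"number"}},"required":["hand","slide","twist"]}

```bash
mkdir -p pics
python3 - <<'E'
from rig import state, vision, manip
import cv2, numpy as np
print(state()); print(manip.tip_reach)
for n in ("top","side"):
    im=vision.read_camera(n); cv2.imwrite(f"pics/{n}0.png",im[:,:,::-1]); print(n,vision.camera_model(n))
E
```

```text
{'time_s': 0.0, 'joints': array([ 6.42376563e+01,  1.48581067e+01,  8.80103680e+01, -1.52626049e-03,
        7.72363997e+01, -1.16182558e+01]), 'joint_velocities': array([ 0.02433869, -0.0218528 ,  0.06250557,  0.10015326, -0.00475218,
       -0.00179977]), 'effort': array([ 1.68549909e-04, -4.37296987e+01, -2.84006006e+01,  7.19990884e-02,
        4.14196600e-02, -1.27078424e-04]), 'tool_pos': array([0.13414333, 0.53285827, 0.23983349]), 'eef_rot': array([-1.79896975e+02, -1.96632047e-02,  1.65856233e+02]), 'ft_force': array([ 0.81701768, -0.16789577,  0.97989564]), 'ft_torque': array([-0.00095823, -0.03380532, -0.01085944]), 'grip_force': 0.0, 'width': 1.0017626194445155}
0.022
top {'fovy': 51.12249190534361, 'cx': 323.14292220278963, 'cy': 235.9428157443253, 'rvec': array([ 2.1209253 , -2.1571549 ,  0.21592783]), 'tvec': array([-0.00489367,  0.54596281,  1.41343373])}
side {'fovy': 54.43705970928446, 'cx': 323.7640074395829, 'cy': 239.92173094400027, 'rvec': array([ 0.18248332, -2.77765453,  1.3840107 ]), 'tvec': array([0.52069068, 0.13688622, 1.20301325])}
```

View pics/top0.png

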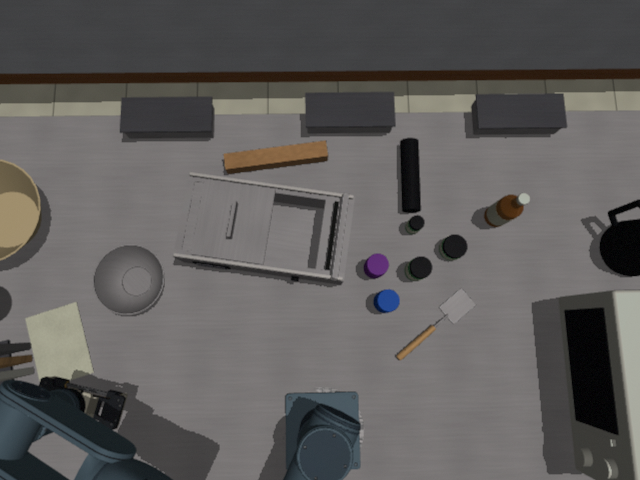

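View pics/side0.png

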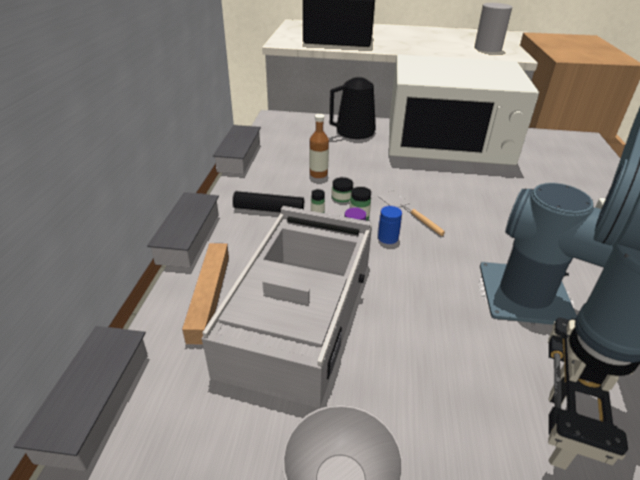

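Top view: jar candidates are the black lids at (416,224), which is slim, so the spice jar, (454,246) and (420,268), plus the purple (376,266) and blue (387,300) look-alikes. In the side view the squat jar is at (343,187) and the tall one at (361,200), which suggests (420,268) in the top view. The case has its frame and buffer at the right (world -y) end, with the handle at (231,220).

```bash
cat > h.py <<'E'
import cv2, numpy as np
from rig import vision
def cam(n):
    c=vision.camera_model(n); f=240/np.tan(np.radians(c["fovy"]/2))
    K=np.array([[f,0,c["cx"]],[0,f,c["cy"]],[0,0,1.]]); R=cv2.Rodrigues(c["rvec"])[0]
    return K,R,c["tvec"]
def ray(c,px,z):
    K,R,t=c; d=R.T@np.linalg.inv(K)@np.array([px[0],px[1],1.]); o=-R.T@t
    return o+d*(z-o[2])/d[2]
def proj(c,p):
    K,R,t=c; q=K@(R@np.asarray(p,float)+t); return q[:2]/q[2]
E
python3 - <<'E'
from h import *
t=cam("top"); s=cam("side")
im=cv2.imread("pics/top0.png"); si=cv2.imread("pics/side0.png")
g=im.max(2); m=(g<40).astype(np.uint8)
n,l,st,ce=cv2.connectedComponentsWithStats(m)
for i in range(1,n):
    x,y,w,h,a=st[i]
    if 380<ce[i][0]<480 and 200<ce[i][1]<290 and a>60:
        for z in (.095,.058,.08):
            p=ray(t,ce[i],z); print(ce[i].round(1),a,w,h,z,p.round(4),"side lid px",proj(s,p).round(1), "diam",round(w*np.linalg.norm(ray(t,(0,0),z)-ray(t,(1,0),z)),4))
a=cv2.resize(im[160:320,150:470],None,fx=2.5,fy=2.5,interpolation=cv2.INTER_CUBIC)
b=cv2.resize(si[170:250,290:450],None,fx=2.5,fy=2.5,interpolation=cv2.INTER_CUBIC)
o=np.zeros((600,800,3),np.uint8); o[:400]=a; o[400:,:400]=b; cv2.imwrite("pics/crop1.png",o)
E
```

```text
[415.8 222.8] 167 15 15 0.095 [ 0.5715 -0.2774  0.095 ] side lid px [320.1 188.4] diam 0.0448
[415.8 222.8] 167 15 15 0.058 [ 0.579  -0.2854  0.058 ] side lid px [317.7 197.2] diam 0.046
[415.8 222.8] 167 15 15 0.08 [ 0.5745 -0.2806  0.08  ] side lid px [319.1 192. ] diam 0.0453
[454.  246.2] 444 25 23 0.095 [ 0.5026 -0.3823  0.095 ] side lid px [345.6 173.4] diam 0.0747
[454.  246.2] 444 25 23 0.058 [ 0.5083 -0.393   0.058 ] side lid px [343.5 181.7] diam 0.0767
[454.  246.2] 444 25 23 0.08 [ 0.5049 -0.3866  0.08  ] side lid px [344.7 176.8] diam 0.0755
[419.6 267.4] 385 23 22 0.095 [ 0.4439 -0.2814  0.095 ] side lid px [362.2 191.2] diam 0.0687
[419.6 267.4] 385 23 22 0.058 [ 0.448  -0.2895  0.058 ] side lid px [360.2 200.1] diam 0.0705
[419.6 267.4] 385 23 22 0.08 [ 0.4456 -0.2846  0.08  ] side lid px [361.4 194.8] diam 0.0694
```

View pics/crop1.png

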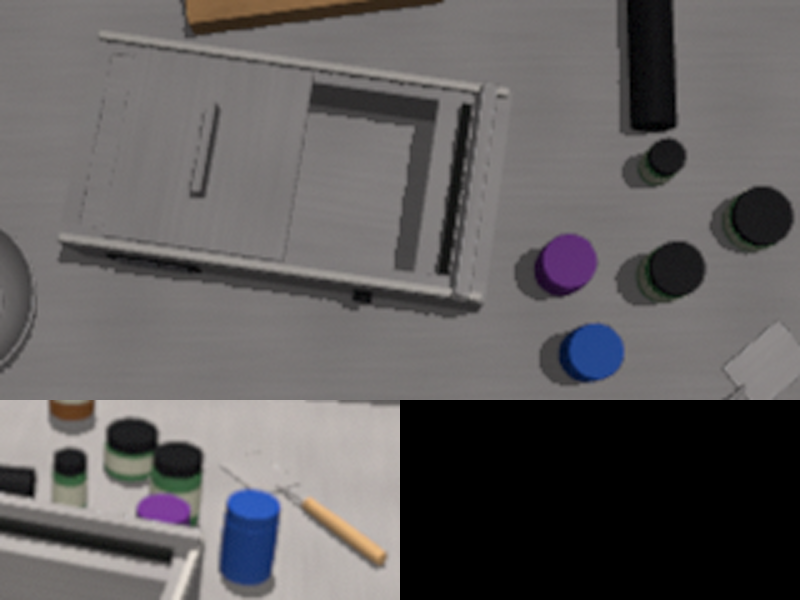

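The crop confirms the choice. The lid at top (420,267) triangulates to about 95 mm high (side (361,193)), while (454,246) fits 58 mm. Next I get the case pose from the rail and frame corners.

Run:
```python
from h import *
t=cam("top")
def P(x,y,z): return ray(t,(150+x/2.5-.3,160+y/2.5-.3),z)
A,B=P(100,34,.137),P(62,239,.137); C,D=P(509,92,.137),P(480,304,.137)
print("rail corners",A.round(4),B.round(4),C.round(4),D.round(4)); n=np.linalg.norm
print(n(A-B),n(C-D),n(A-C),n(B-D))
for q in (A-C,B-D): print("case y dir deg",np.degrees(np.arctan2(q[1],q[0])))
for q in (A-B,C-D): print("case x dir deg",np.degrees(np.arctan2(q[1],q[0])))
H1,H2=P(313,77,.134),P(285,261,.134); print("hatch edge",H1.round(4),H2.round(4),(H1+H2)/2)
h1,h2=P(215,104,.168),P(197,195,.168); print("handle",h1,h2)
b1,b2=P(465,106,.14),P(443,272,.14); print("buffer",b1,b2)
w=[P(313,110,.016),P(415,122,.016),P(397,270,.016)]; print("floor",w)
print(ray(t,(420.4,266.9),.095))
```

```text
rail corners [0.7125 0.3559 0.137 ] [0.4829 0.3903 0.137 ] [ 0.64   -0.0978  0.137 ] [ 0.4051 -0.0595  0.137 ]
0.23213469889087032 0.23801027863228458 0.4594405348188983 0.4564853170398456
case y dir deg 80.92759662586595
case y dir deg 80.18885885427743
case x dir deg -8.513895188869718
case x dir deg -9.248229570029551
hatch edge [0.6609 0.1198 0.134 ] [0.4555 0.1504 0.134 ] [0.5581787  0.13508906 0.134     ]
handle [0.62278114 0.2228195  0.168     ] [0.52342406 0.24071904 0.168     ]
buffer [ 0.6239409  -0.04832253  0.14      ] [ 0.44004965 -0.02026253  0.14      ]
floor [array([0.65237508, 0.12831789, 0.016     ]), array([0.6358814 , 0.00583689, 0.016     ]), array([0.45731625, 0.02994806, 0.016     ])]
[ 0.4453386  -0.28377804  0.095     ]
```

Emit:
move_arm --hand '[-1,-1,-1,-1,-1,-1,-1,-1]' --slide '[[0.3,-0.7,0.1],[0.8,-1.8,0.2],[1.4,-3.0,0.3],[2.0,-4.2,0.4],[2.6,-5.4,0.5],[3.2,-6.6,0.6],[3.7,-7.7,0.7],[4.0,-8.5,0.7]]' --twist '[[0,0,-0.6],[0,0,-1.6],[0,0,-2.7],[0,0,-3.8],[0,0,-4.9],[0,0,-6],[0,0,-7.1],[0,0,-8]]'

```text
time_s: 0.77
tool_pos: [0.2551, 0.276, 0.2619]
eef_rot: [180.0, 0.0, 117.5]
ft_force: [0.3, 0.2, 0.5]
width: 0.999
grip_force: 0.0
```

Emit:
move_arm --hand '[-1,-1,-1,-1,-1,-1,-1,-1]' --slide '[[0.3,-0.7,0],[0.8,-1.8,0],[1.4,-3.0,0],[2.0,-4.2,0],[2.6,-5.4,0],[3.2,-6.6,0],[3.7,-7.7,0],[4.0,-8.5,0]]' --twist '[[0,0,-0.6],[0,0,-1.6],[0,0,-2.6],[0,0,-3.6],[0,0,-4.6],[0,0,-5.6],[0,0,-6.1],[0,0,-6.1]]'

```text
time_s: 1.43
tool_pos: [0.3753, 0.0205, 0.2616]
eef_rot: [180.0, 0.0, 81.0]
ft_force: [0.8, -0.1, -0.4]
width: 1.003
grip_force: 0.0
```

Emit:
move_arm --hand '[-1,-1,-1,-1,-1,-1,-1,-1]' --slide '[[0.1,-0.7,0],[0.3,-1.8,0],[0.6,-3.0,0],[0.9,-4.2,0],[1.2,-5.4,0],[1.5,-6.6,0],[1.7,-7.7,0],[1.8,-8.2,0]]' --twist '[[0,0,0],[0,0,0],[0,0,0],[0,0,0],[0,0,0],[0,0,0],[0,0,0],[0,0,0]]'

```text
time_s: 2.1
tool_pos: [0.4286, -0.2265, 0.261]
eef_rot: [-180.0, 0.1, 81.1]
ft_force: [-0.1, 0.2, -0.6]
width: 1.001
grip_force: 0.0
```

Run:
```python
from h import *
from rig import state
print(state()["tool_pos"],state()["eef_rot"])
c=cam("wrist"); print("cam pos",-c[1].T@c[2])
im=vision.read_camera("wrist")[:,:,::-1].copy()
p=proj(c,(.4453,-.2838,.095)); print(p)
cv2.imwrite("pics/w1.png",im)
```

```text
[ 0.4285778  -0.22646378  0.26103959] [-1.79979577e+02  5.15222827e-02  8.11134618e+01]
cam pos [ 0.44168427 -0.14474615  0.40670039]
[344.69976199 278.74873718]
```

View pics/w1.png

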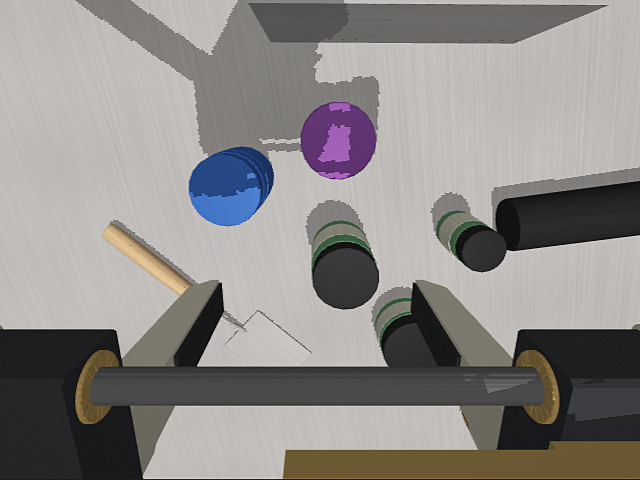

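The wrist view shows the tall jar's lid centred at (346,276), flanked by purple (338,140), blue (230,190), spice (480,249) and squat (405,340). The estimated spot was (345,279), so it agrees to about 2 mm.

Run:
```python
from h import *
from rig import state
c=cam("wrist")
p=ray(c,(345.7,276),.095); print(p, (p-state()["tool_pos"])/.03, (.058-state()["tool_pos"][2])/.03)
# fingers midpoint px check
print(proj(c,state()["tool_pos"]))
```

```text
[ 0.4467969  -0.28217195  0.095     ] [ 0.59802354 -1.82842118 -5.53032203] -6.763655361381562
[316.53747518 317.90851129]
```

Emit:
move_arm --hand '[-1,-1,-1,-1,-1,-1,-1,-1]' --slide '[[0.2,-0.6,0],[0.4,-1.3,0],[0.6,-1.9,-0.5],[0.6,-1.9,-1],[0.6,-1.9,-1.5],[0.6,-1.9,-1.5],[0.6,-1.9,-1.5],[0.6,-1.9,-1.5]]' --twist '[[0,0,0],[0,0,0],[0,0,0],[0,0,0],[0,0,0],[0,0,0],[0,0,0],[0,0,0]]'

```text
time_s: 2.82
tool_pos: [0.4466, -0.279, 0.2174]
eef_rot: [180.0, 0.0, 81.3]
ft_force: [1.1, 0.0, 0.1]
width: 1.001
grip_force: 0.0
```

Emit:
move_arm --hand '[-1,-1,-1,-1,-1,-1,-1,-1]' --slide '[[0,-0.12,-0.5],[0,-0.12,-1.2],[0,-0.12,-2],[0,-0.12,-2.9],[0,-0.12,-3.8],[0,-0.12,-4.6],[0,-0.12,-5.1],[0,-0.12,-5.3]]' --twist '[[0,0,0],[0,0,0],[0,0,0],[0,0,0],[0,0,0],[0,0,0],[0,0,0],[0,0,0]]'

```text
time_s: 3.48
tool_pos: [0.4459, -0.2823, 0.0565]
eef_rot: [-179.9, -0.1, 81.3]
ft_force: [-0.3, -0.7, -0.1]
width: 0.999
grip_force: 0.0
```

Emit:
move_arm --hand '[-0.2,0,0.2,0.3,0.4,0.5,0.6,0.7]' --slide '[[0,0,0],[0,0,0],[0,0,0],[0,0,0],[0,0,0],[0,0,0],[0,0,0],[0,0,0]]' --twist '[[0,0,0],[0,0,0],[0,0,0],[0,0,0],[0,0,0],[0,0,0],[0,0,0],[0,0,0]]' --squeeze 25

```text
time_s: 4.15
tool_pos: [0.4468, -0.2837, 0.0588]
eef_rot: [179.9, 0.1, 81.3]
ft_force: [-0.8, 0.6, 5.8]
width: 0.682
grip_force: 25.0
```

Emit:
move_arm --hand '[1,1,1,1,1,1,1,1]' --slide '[[0,0,0.2],[0,0,0.6],[0,0,1.3],[0,0,2.2],[0,0,3.2],[0,0,4.2],[0,0,5],[0,0,5.5]]' --twist '[[0,0,0],[0,0,0],[0,0,0],[0,0,0],[0,0,0],[0,0,0],[0,0,0],[0,0,0]]'

```text
time_s: 4.82
tool_pos: [0.4469, -0.2837, 0.2259]
eef_rot: [179.8, 0.1, 81.3]
ft_force: [0.6, 0.0, -2.4]
width: 0.684
grip_force: 25.0
```

Emit:
move_arm --hand '[1,1,1,1,1,1,1,1]' --slide '[[0,0,0.5],[0,0,0.9],[0,0,1],[0,0,1],[0,0,1],[0,0,1],[0,0,1],[0,0,1]]' --twist '[[0,0,0],[0,0,0],[0,0,0],[0,0,0],[0,0,0],[0,0,0],[0,0,0],[0,0,0]]'

```text
time_s: 5.48
tool_pos: [0.4461, -0.283, 0.2518]
eef_rot: [-179.9, -0.1, 81.3]
ft_force: [0.1, 0.5, -2.3]
width: 0.683
grip_force: 25.0
```

Emit:
move_arm --hand '[1,1,1,1,1,1,1,1]' --slide '[[0.1,0.2,0.1],[0.2,0.6,0.2],[0.4,1.3,0.2],[0.6,2.1,0.2],[0.9,3.0,0.2],[1.2,4.0,0.2],[1.5,5.0,0.2],[1.8,6.0,0.2]]' --twist '[[0,0,0],[0,0,0],[0,0,0],[0,0,0],[0,0,0],[0,0,0],[0,0,0],[0,0,0]]'

```text
time_s: 6.15
tool_pos: [0.5005, -0.1008, 0.2591]
eef_rot: [180.0, -0.0, 81.3]
ft_force: [0.5, 0.4, -2.1]
width: 0.685
grip_force: 25.0
```

Emit:
move_arm --hand '[1,1,1,1,1,1,1,1]' --slide '[[0.3,1.0,0],[0.6,2.0,0],[0.8,2.9,0],[1.1,3.8,0],[1.3,4.6,0],[1.5,5.2,0],[1.6,5.5,0],[1.6,5.6,0]]' --twist '[[0,0,0],[0,0,0],[0,0,0],[0,0,0],[0,0,0],[0,0,0],[0,0,0],[0,0,0]]'

```text
time_s: 6.82
tool_pos: [0.5484, 0.067, 0.2588]
eef_rot: [180.0, -0.0, 81.4]
ft_force: [-0.1, -0.7, -2.3]
width: 0.688
grip_force: 25.0
```

Run:
```python
from h import *
from rig import state
s=state(); print(s["tool_pos"],s["eef_rot"])
c=cam("wrist")
im=vision.read_camera("wrist")[:,:,::-1].copy()
o=np.array([.5632,.167,0]); x=np.array([.988,-.156,0]); y=np.array([.156,.988,0])
def q(a,b,z): return o+a*x+b*y+np.array([0,0,z])
# expected opening outline at rim and hatch edge/handle
for a,b,z in [(-.098,-.175,.125),(.098,-.175,.125),(.098,-.034,.134),(-.098,-.034,.134),(0,-.203+.171,.134),(-.05,.068,.168),(.05,.068,.168)]:
    u=proj(c,q(a,b,z)); print((a,b,z),u.round(1)); cv2.circle(im,tuple(int(v) for v in u),3,(0,0,255),1)
cv2.imwrite("pics/w2.png",im)
```

```text
[0.54842297 0.06697768 0.25879067] [ 1.79990352e+02 -2.56771571e-02  8.14141666e+01]
(-0.098, -0.175, 0.125) [199.3 315.3]
(0.098, -0.175, 0.125) [430.8 316.7]
(0.098, -0.034, 0.134) [453.7 146.3]
(-0.098, -0.034, 0.134) [178.1 144.5]
(0, -0.032, 0.134) [316.  142.5]
(-0.05, 0.068, 0.168) [224.6 -45. ]
(0.05, 0.068, 0.168) [409.  -43.7]
```

View pics/w2.png

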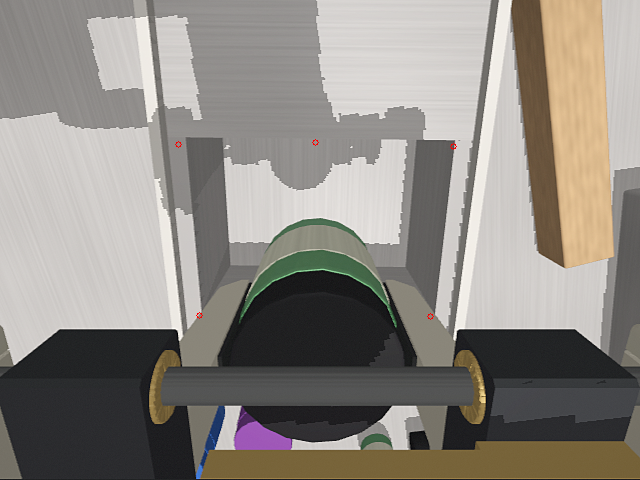

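The wrist view shows the opening between (188,138) and (455,140), with the hatch edge at row 138. The carried jar is centred at x≈318, inside the opening with wide margins. I'll nudge +3 mm in x and lower.

Emit:
move_arm --hand '[1,1,1,1,1,1,1,1]' --slide '[[0.1,0,-0.3],[0.1,0,-0.9],[0.1,0,-1.6],[0.1,0,-2.4],[0.1,0,-3.2],[0.1,0,-4.0],[0.1,0,-4.6],[0.1,0,-4.9]]' --twist '[[0,0,0],[0,0,0],[0,0,0],[0,0,0],[0,0,0],[0,0,0],[0,0,0],[0,0,0]]'

```text
time_s: 7.53
tool_pos: [0.5494, 0.0634, 0.1085]
eef_rot: [-179.7, 0.0, 81.2]
ft_force: [-0.3, -0.0, -1.6]
width: 0.683
grip_force: 25.0
```

Emit:
move_arm --hand '[1,1,1,1,1,1,1,1]' --slide '[[0,0,-0.3],[0,0,-0.5],[0,0,-0.7],[0,0,-0.8],[0,0,-0.9],[0,0,-1.0],[0,0,-1.05],[0,0,-1.1]]' --twist '[[0,0,0],[0,0,0],[0,0,0],[0,0,0],[0,0,0],[0,0,0],[0,0,0],[0,0,0]]'

```text
time_s: 8.2
tool_pos: [0.5515, 0.0648, 0.0788]
eef_rot: [180.0, -0.0, 81.3]
ft_force: [-0.3, 0.2, -1.9]
width: 0.684
grip_force: 25.0
```

Still hanging (-1.9 N); about 3–4 mm to go.

Emit:
move_arm --hand '[1,1,1,1,1,1,1,1]' --slide '[[0,0,-0.01],[0,0,-0.02],[0,0,-0.03],[0,0,-0.05],[0,0,-0.06],[0,0,-0.08],[0,0,-0.09],[0,0,-0.09]]' --twist '[[0,0,0],[0,0,0],[0,0,0],[0,0,0],[0,0,0],[0,0,0],[0,0,0],[0,0,0]]'

```text
time_s: 8.87
tool_pos: [0.5513, 0.0647, 0.0759]
eef_rot: [-180.0, -0.0, 81.3]
ft_force: [-0.2, -0.5, -1.7]
width: 0.685
grip_force: 25.0
```

Emit:
move_arm --hand '[1,1,1,1,1,1,1,1]' --slide '[[0,0,-0.01],[0,0,-0.01],[0,0,-0.02],[0,0,-0.02],[0,0,-0.03],[0,0,-0.04],[0,0,-0.04],[0,0,-0.04]]' --twist '[[0,0,0],[0,0,0],[0,0,0],[0,0,0],[0,0,0],[0,0,0],[0,0,0],[0,0,0]]'

```text
time_s: 9.53
tool_pos: [0.5514, 0.0647, 0.0749]
eef_rot: [180.0, 0.0, 81.3]
ft_force: [-0.1, 0.5, -1.2]
width: 0.683
grip_force: 25.0
```

Emit:
move_arm --hand '[1,1,1,1,1,1,1,1]' --slide '[[0,0,-0.01],[0,0,-0.01],[0,0,-0.02],[0,0,-0.02],[0,0,-0.03],[0,0,-0.03],[0,0,-0.03],[0,0,-0.03]]' --twist '[[0,0,0],[0,0,0],[0,0,0],[0,0,0],[0,0,0],[0,0,0],[0,0,0],[0,0,0]]'

```text
time_s: 10.2
tool_pos: [0.5514, 0.0648, 0.0748]
eef_rot: [180.0, -0.0, 81.3]
ft_force: [-3.2, 0.0, 8.9]
width: 0.683
grip_force: 25.0
```

The jar is on the floor. I'll release it and rise straight up.

Emit:
move_arm --hand '[0.2,0,-0.2,-0.4,-0.6,-0.8,-1,-1]' --slide '[[0,0,0],[0,0,0],[0,0,0],[0,0,0],[0,0,0],[0,0,0],[0,0,0],[0,0,0]]' --twist '[[0,0,0],[0,0,0],[0,0,0],[0,0,0],[0,0,0],[0,0,0],[0,0,0],[0,0,0]]'

```text
time_s: 10.87
tool_pos: [0.5514, 0.0647, 0.0737]
eef_rot: [-180.0, 0.0, 81.3]
ft_force: [0.8, -0.7, 0.5]
width: 0.935
grip_force: 0.0
```

Emit:
move_arm --hand '[-1,-1,-1,-1,-1,-1,-1,-1]' --slide '[[0,0,0.2],[0,0,0.7],[0,0,1.4],[0,0,2.4],[0,0,3.5],[0,0,4.6],[0,0,5.4],[0,0,5.8]]' --twist '[[0,0,0],[0,0,0],[0,0,0],[0,0,0],[0,0,0],[0,0,0],[0,0,0],[0,0,0]]'

```text
time_s: 11.53
tool_pos: [0.5528, 0.0647, 0.2524]
eef_rot: [179.6, -0.0, 81.3]
ft_force: [0.6, 0.3, 0.2]
width: 1.003
grip_force: 0.0
```

Run:
```python
from h import *
from rig import state
s=state(); print(s["tool_pos"],s["eef_rot"])
im=vision.read_camera("wrist")[:,:,::-1].copy(); a=vision.read_camera("side")[:,:,::-1]
o=np.zeros((600,800,3),np.uint8); o[:360,:480]=cv2.resize(im,(480,360)); o[360:,:400]=cv2.resize(a[200:320,200:400],(400,240)); cv2.imwrite("pics/w3.png",o)
cv2.imwrite("pics/w3raw.png",im)
```

```text
[0.55275824 0.06467637 0.25243458] [ 1.79637040e+02 -2.56590138e-02  8.12635259e+01]
```

View pics/w3.png

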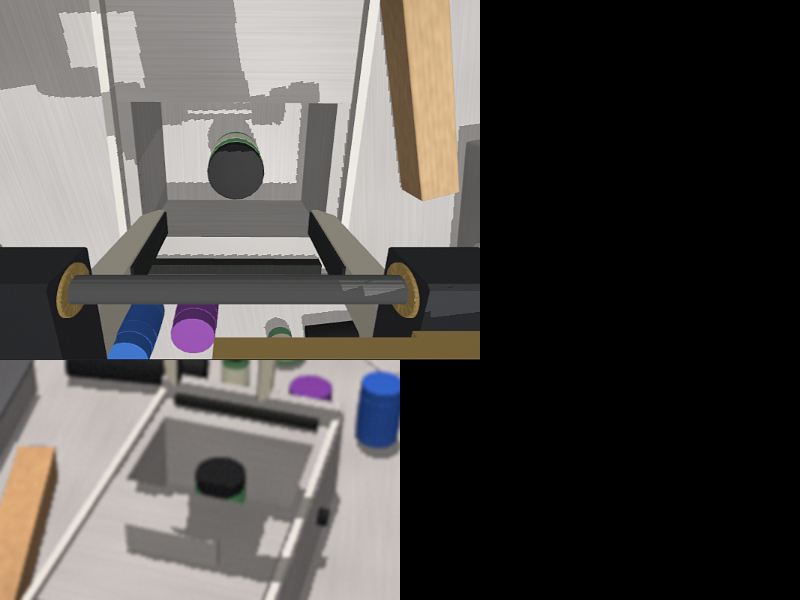

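The jar stands upright on the well floor (lid at (235,172) in the wrist half), clear of the walls, with the hatch untouched. Next I shut the fingers and go behind the handle.

Emit:
move_arm --hand '[0,0.5,1,1,1,1,1,1]' --slide '[[0.1,0.5,0],[0.2,1.4,0],[0.3,2.4,0],[0.5,3.5,0],[0.6,4.7,0],[0.8,5.8,0],[0.9,6.6,0],[1.0,7.0,0]]' --twist '[[0,0,0],[0,0,0],[0,0,0],[0,0,0],[0,0,0],[0,0,0],[0,0,0],[0,0,0]]'

```text
time_s: 12.3
tool_pos: [0.5803, 0.2777, 0.2459]
eef_rot: [-179.8, 0.0, 81.4]
ft_force: [0.2, -0.3, 0.0]
width: 0.479
grip_force: 0.0
```

Emit:
move_arm --hand '[1,1,1,1,1,1,1,1]' --slide '[[0,0,0],[0,0,0],[0,0,-0.2],[0,0,-0.4],[0,0,-0.5],[0,0,-0.6],[0,0,-0.6],[0,0,-0.6]]' --twist '[[0,0,0],[0,0,0],[0,0,0],[0,0,0],[0,0,0],[0,0,0],[0,0,0],[0,0,0]]'

```text
time_s: 12.97
tool_pos: [0.5814, 0.2742, 0.2297]
eef_rot: [-180.0, 0.0, 81.2]
ft_force: [-0.5, 0.4, -0.1]
width: 0.006
grip_force: 0.0
```

Run:
```python
from h import *
from rig import state
s=state(); print(s["tool_pos"],s["eef_rot"],s["width"])
c=cam("wrist"); print(-c[1].T@c[2]); print(proj(c,s["tool_pos"]-[0,0,.022]))
a=vision.read_camera("side")[:,:,::-1]
sc=cam("side"); tip=s["tool_pos"]-[0,0,.022]
print("tip side px",proj(sc,tip)-[200,200])
cv2.imwrite("pics/s4.png",cv2.resize(a[200:350,200:400],(800,600)))
```

```text
[0.5813511  0.27418839 0.22971538] [-1.79983048e+02  1.03688761e-02  8.12192723e+01] 0.00611454516677564
[0.59427415 0.35583421 0.37542378]
[316.67036687 295.7117319 ]
tip side px [80.39752748 82.31168278]
```

View pics/s4.png

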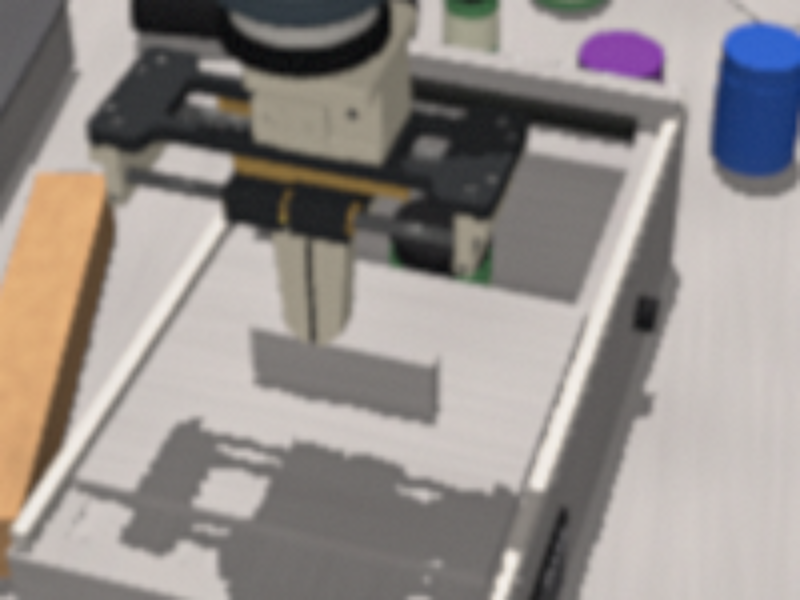

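The side crop shows the shut fingertips at (315,340), still above the rib, whose top edge runs from (252,330) to (437,362). I'll compute the rib's place from that.

Run:
```python
from h import *
s=cam("side")
a=ray(s,(200+252/4,200+330/4),.168); b=ray(s,(200+437/4,200+360/4),.168); print(a,b,(a+b)/2,np.linalg.norm(a-b))
a=ray(s,(200+255/4,200+383/4),.134); b=ray(s,(200+434/4,200+422/4),.134); print("base",a,b,(a+b)/2)
y=np.array([.156,.988,0]); 
T=np.array([.5814,.2742,.23]); print("gap along case y", (T-(a+b)/2)@y)
```

```text
[0.62644292 0.23726721 0.168     ] [0.52863306 0.2458021  0.168     ] [0.57753799 0.24153465 0.168     ] 0.09818154028896545
base [0.62588389 0.24114006 0.134     ] [0.52854915 0.25613049 0.134     ] [0.57721652 0.24863528 0.134     ]
gap along case y 0.025910569006558613
```

Emit:
move_arm --hand '[1,1,1,1,1,1,1,1]' --slide '[[0,0.1,-0.2],[0,0.1,-0.5],[0,0.1,-0.9],[0,0.1,-1.3],[0,0.1,-1.6],[0,0.1,-1.9],[0,0.1,-2],[0,0.1,-2]]' --twist '[[0,0,0],[0,0,0],[0,0,0],[0,0,0],[0,0,0],[0,0,0],[0,0,0],[0,0,0]]'

```text
time_s: 13.68
tool_pos: [0.5808, 0.2777, 0.1686]
eef_rot: [-179.9, 0.0, 81.3]
ft_force: [0.4, -0.5, -0.2]
width: 0.007
grip_force: 0.0
```

Emit:
move_arm --hand '[1,1,1,1,1,1,1,1]' --slide '[[0,-0.05,0],[-0.01,-0.1,0],[-0.03,-0.2,0],[-0.05,-0.3,0],[-0.06,-0.4,0],[-0.08,-0.5,0],[-0.08,-0.5,0],[-0.08,-0.5,0]]' --twist '[[0,0,0],[0,0,0],[0,0,0],[0,0,0],[0,0,0],[0,0,0],[0,0,0],[0,0,0]]'

```text
time_s: 14.35
tool_pos: [0.579, 0.2625, 0.17]
eef_rot: [180.0, -0.0, 81.2]
ft_force: [-1.0, 0.3, 0.3]
width: 0.007
grip_force: 0.0
```

Emit:
move_arm --hand '[1,1,1,1,1,1,1,1]' --slide '[[-0.01,-0.05,0],[-0.02,-0.1,0],[-0.03,-0.17,0],[-0.04,-0.25,0],[-0.06,-0.35,0],[-0.08,-0.5,0],[-0.1,-0.65,0],[-0.13,-0.8,0]]' --twist '[[0,0,0],[0,0,0],[0,0,0],[0,0,0],[0,0,0],[0,0,0],[0,0,0],[0,0,0]]'

```text
time_s: 15.02
tool_pos: [0.5751, 0.2399, 0.1699]
eef_rot: [180.0, -0.2, 81.3]
ft_force: [1.1, 5.4, -1.1]
width: 0.005
grip_force: 3.0
```

Emit:
move_arm --hand '[1,1,1,1,1,1,1,1]' --slide '[[-0.02,-0.15,0],[-0.05,-0.3,0],[-0.07,-0.45,0],[-0.09,-0.6,0],[-0.12,-0.75,0],[-0.14,-0.9,0],[-0.17,-1.05,0],[-0.19,-1.2,0]]' --twist '[[0,0,0],[0,0,0],[0,0,0],[0,0,0],[0,0,0],[0,0,0],[0,0,0],[0,0,0]]'

```text
time_s: 15.68
tool_pos: [0.5693, 0.2038, 0.1698]
eef_rot: [180.0, -0.2, 81.3]
ft_force: [0.8, 6.0, -1.9]
width: 0.004
grip_force: 3.0
```

Emit:
move_arm --hand '[1,1,1,1,1,1,1,1]' --slide '[[-0.02,-0.15,0],[-0.05,-0.3,0],[-0.07,-0.45,0],[-0.09,-0.6,0],[-0.12,-0.75,0],[-0.14,-0.9,0],[-0.17,-1.05,0],[-0.19,-1.2,0]]' --twist '[[0,0,0],[0,0,0],[0,0,0],[0,0,0],[0,0,0],[0,0,0],[0,0,0],[0,0,0]]'

```text
time_s: 16.35
tool_pos: [0.5635, 0.1679, 0.1699]
eef_rot: [-180.0, -0.2, 81.3]
ft_force: [-0.1, 6.1, -1.4]
width: 0.005
grip_force: 3.0
```

Emit:
move_arm --hand '[1,1,1,1,1,1,1,1]' --slide '[[-0.02,-0.15,0],[-0.05,-0.3,0],[-0.07,-0.45,0],[-0.09,-0.6,0],[-0.11,-0.7,0],[-0.13,-0.8,0],[-0.14,-0.9,0],[-0.16,-1.0,0]]' --twist '[[0,0,0],[0,0,0],[0,0,0],[0,0,0],[0,0,0],[0,0,0],[0,0,0],[0,0,0]]'

```text
time_s: 17.02
tool_pos: [0.5586, 0.1379, 0.1698]
eef_rot: [-180.0, -0.2, 81.3]
ft_force: [0.1, 6.2, -0.7]
width: 0.002
grip_force: 2.9
```

Run:
```python
from h import *
from rig import state
s=state(); print(s["tool_pos"],s["eef_rot"],s["ft_force"])
a=vision.read_camera("side")[:,:,::-1]
cv2.imwrite("pics/s5.png",cv2.resize(a[190:310,240:400],(800,600),interpolation=cv2.INTER_CUBIC))
```

```text
[0.55863285 0.13785177 0.16981437] [-1.79979870e+02 -1.53301968e-01  8.12508596e+01] [ 0.14920779  6.2445957  -0.69762244]
```

View pics/s5.png

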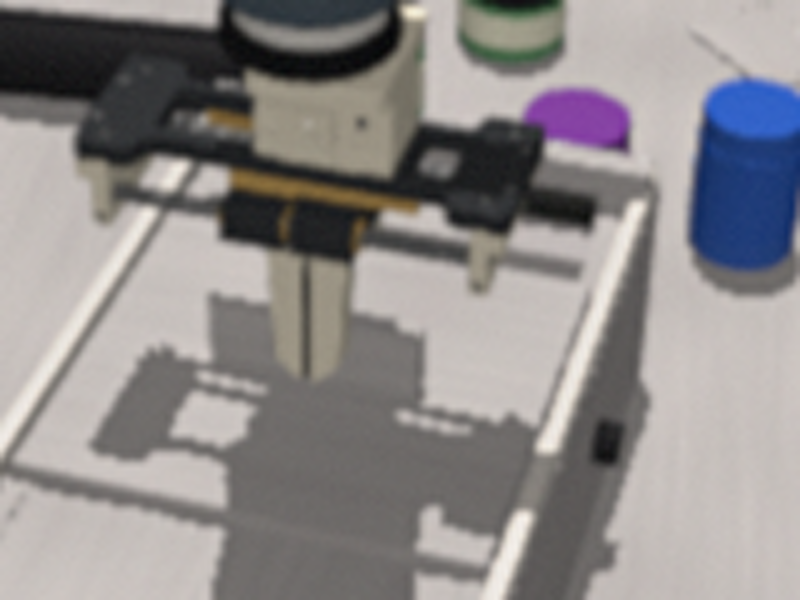

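The side crop shows the shut fingers behind the rib and pushing it. The remaining well gap is a thin dark strip near (570,268), and the buffer's near edge is at about (590,226). I'll measure the distance left.

Run:
```python
from h import *
s=cam("side"); y=np.array([.156,.988,0]); o=np.array([.566,.167,0])
R=lambda u,v,z:(ray(s,(240+u/5,190+v/5),z)-o)@y
print("hatch",R(580,274,.134),R(580,264,.134),"buf lower/upper edge",R(590,228,.134),R(590,212,.146))
t=cam("top"); im=cv2.imread("pics/top0.png").max(2)
# bar columns in the top picture, and edge position by row
for r in range(210,262,10):
    k=np.where(im[r,320:345]<25)[0]+320; print(r,k.min(),k.max(),[((ray(t,(q,r),.14)-o)@y).round(4) for q in (k.min()-.5,k.max()+.5)])
print("tcp case y",(np.array([.5586,.1379,0])-o)@y)
```

```text
hatch -0.1476980205157169 -0.15548909915859468 buf lower/upper edge -0.18578751622846612 -0.18266640015286179
210 334 336 [np.float64(-0.2007), np.float64(-0.2089)]
220 333 335 [np.float64(-0.2017), np.float64(-0.2099)]
230 331 333 [np.float64(-0.2), np.float64(-0.2082)]
240 330 332 [np.float64(-0.2011), np.float64(-0.2092)]
250 329 330 [np.float64(-0.2021), np.float64(-0.2075)]
260 327 329 [np.float64(-0.2004), np.float64(-0.2085)]
tcp case y -0.029905200000000007
```

Emit:
move_arm --hand '[1,1,1,1,1,1,1,1]' --slide '[[-0.01,-0.08,0],[-0.03,-0.16,0],[-0.04,-0.24,0],[-0.05,-0.32,0],[-0.06,-0.4,0],[-0.08,-0.48,0],[-0.09,-0.55,0],[-0.1,-0.6,0]]' --twist '[[0,0,0],[0,0,0],[0,0,0],[0,0,0],[0,0,0],[0,0,0],[0,0,0],[0,0,0]]'

```text
time_s: 17.73
tool_pos: [0.5557, 0.1196, 0.1698]
eef_rot: [-180.0, -0.1, 81.2]
ft_force: [0.4, 5.1, -0.3]
width: 0.008
grip_force: 2.8
```

Emit:
move_arm --hand '[1,1,1,1,1,1,1,1]' --slide '[[-0.01,-0.04,0],[-0.01,-0.07,0],[-0.02,-0.1,0],[-0.02,-0.12,0],[-0.02,-0.14,0],[-0.03,-0.16,0],[-0.03,-0.18,0],[-0.03,-0.2,0]]' --twist '[[0,0,0],[0,0,0],[0,0,0],[0,0,0],[0,0,0],[0,0,0],[0,0,0],[0,0,0]]'

```text
time_s: 18.4
tool_pos: [0.5547, 0.1138, 0.1698]
eef_rot: [-180.0, -0.1, 81.3]
ft_force: [0.2, 5.8, 0.5]
width: 0.005
grip_force: 2.8
```

Run:
```python
from h import *
from rig import state
s=state(); print(s["tool_pos"],s["eef_rot"],s["ft_force"])
a=vision.read_camera("side")[:,:,::-1]
cv2.imwrite("pics/s6.png",cv2.resize(a[205:275,310:390],(800,600)[:2],interpolation=cv2.INTER_CUBIC))
```

```text
[0.55473932 0.11378098 0.16982334] [-1.79979220e+02 -1.18850939e-01  8.12561857e+01] [0.21104796 5.84178462 0.51941471]
```

View pics/s6.png

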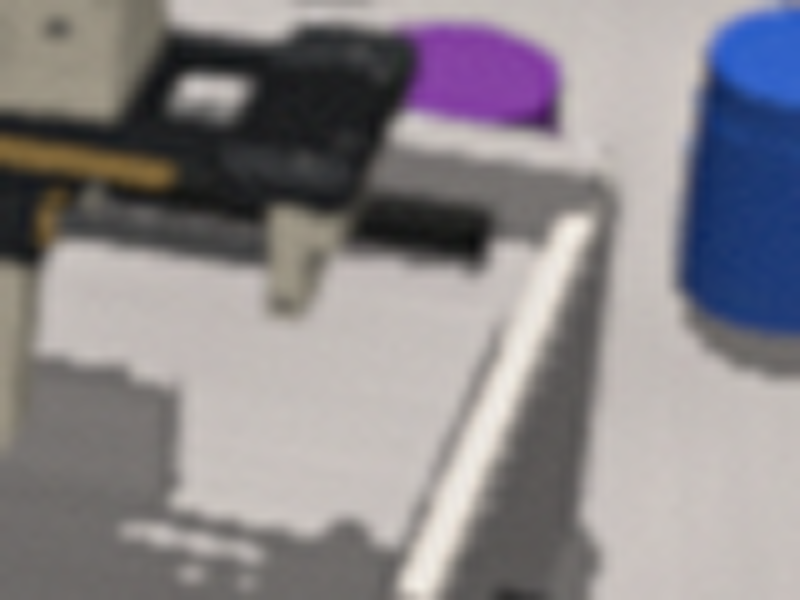

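The crop shows the hatch's front corner near (500,320) and the buffer's lower edge at about (480,260), so roughly 20 mm is left. I'll continue slowly, watching the force.

Emit:
move_arm --hand '[1,1,1,1,1,1,1,1]' --slide '[[0,-0.03,0],[-0.01,-0.06,0],[-0.01,-0.09,0],[-0.02,-0.12,0],[-0.02,-0.15,0],[-0.03,-0.18,0],[-0.03,-0.21,0],[-0.04,-0.24,0]]' --twist '[[0,0,0],[0,0,0],[0,0,0],[0,0,0],[0,0,0],[0,0,0],[0,0,0],[0,0,0]]'

```text
time_s: 19.12
tool_pos: [0.5536, 0.1066, 0.1698]
eef_rot: [-180.0, -0.1, 81.3]
ft_force: [1.6, 5.6, -1.4]
width: 0.006
grip_force: 2.8
```

Emit:
move_arm --hand '[1,1,1,1,1,1,1,1]' --slide '[[0,-0.02,0],[-0.01,-0.04,0],[-0.01,-0.06,0],[-0.01,-0.08,0],[-0.02,-0.1,0],[-0.02,-0.12,0],[-0.02,-0.14,0],[-0.03,-0.16,0]]' --twist '[[0,0,0],[0,0,0],[0,0,0],[0,0,0],[0,0,0],[0,0,0],[0,0,0],[0,0,0]]'

```text
time_s: 19.78
tool_pos: [0.5528, 0.1018, 0.1698]
eef_rot: [-180.0, -0.1, 81.3]
ft_force: [1.8, 5.2, -1.0]
width: 0.006
grip_force: 2.8
```

Emit:
move_arm --hand '[1,1,1,1,1,1,1,1]' --slide '[[0,-0.02,0],[-0.01,-0.04,0],[-0.01,-0.06,0],[-0.01,-0.08,0],[-0.02,-0.1,0],[-0.02,-0.12,0],[-0.02,-0.14,0],[-0.03,-0.16,0]]' --twist '[[0,0,0],[0,0,0],[0,0,0],[0,0,0],[0,0,0],[0,0,0],[0,0,0],[0,0,0]]'

```text
time_s: 20.45
tool_pos: [0.552, 0.0969, 0.1698]
eef_rot: [180.0, -0.1, 81.3]
ft_force: [1.7, 5.6, -1.3]
width: 0.005
grip_force: 2.8
```

Emit:
move_arm --hand '[1,1,1,1,1,1,1,1]' --slide '[[0,-0.02,0],[-0.01,-0.04,0],[-0.01,-0.06,0],[-0.01,-0.08,0],[-0.02,-0.09,0],[-0.02,-0.1,0],[-0.02,-0.11,0],[-0.02,-0.12,0]]' --twist '[[0,0,0],[0,0,0],[0,0,0],[0,0,0],[0,0,0],[0,0,0],[0,0,0],[0,0,0]]'

```text
time_s: 21.12
tool_pos: [0.5514, 0.0933, 0.1698]
eef_rot: [180.0, -0.1, 81.3]
ft_force: [0.9, 5.2, -2.1]
width: 0.006
grip_force: 2.8
```

Emit:
move_arm --hand '[1,1,1,1,1,1,1,1]' --slide '[[0,-0.02,0],[-0.01,-0.04,0],[-0.01,-0.06,0],[-0.01,-0.08,0],[-0.02,-0.09,0],[-0.02,-0.1,0],[-0.02,-0.11,0],[-0.02,-0.12,0]]' --twist '[[0,0,0],[0,0,0],[0,0,0],[0,0,0],[0,0,0],[0,0,0],[0,0,0],[0,0,0]]'

```text
time_s: 21.78
tool_pos: [0.5508, 0.0897, 0.1698]
eef_rot: [180.0, -0.1, 81.3]
ft_force: [1.3, 5.6, -0.7]
width: 0.003
grip_force: 2.8
```

Emit:
move_arm --hand '[1,1,1,1,1,1,1,1]' --slide '[[0,-0.02,0],[-0.01,-0.04,0],[-0.01,-0.06,0],[-0.01,-0.08,0],[-0.02,-0.09,0],[-0.02,-0.1,0],[-0.02,-0.11,0],[-0.02,-0.12,0]]' --twist '[[0,0,0],[0,0,0],[0,0,0],[0,0,0],[0,0,0],[0,0,0],[0,0,0],[0,0,0]]'

```text
time_s: 22.45
tool_pos: [0.5502, 0.0861, 0.1698]
eef_rot: [180.0, -0.1, 81.3]
ft_force: [1.1, 5.5, -1.1]
width: 0.006
grip_force: 2.8
```

Emit:
move_arm --hand '[1,1,1,1,1,1,1,1]' --slide '[[0,-0.02,0],[-0.01,-0.04,0],[-0.01,-0.06,0],[-0.01,-0.08,0],[-0.02,-0.09,0],[-0.02,-0.1,0],[-0.02,-0.11,0],[-0.02,-0.12,0]]' --twist '[[0,0,0],[0,0,0],[0,0,0],[0,0,0],[0,0,0],[0,0,0],[0,0,0],[0,0,0]]'

```text
time_s: 23.12
tool_pos: [0.5497, 0.0828, 0.1698]
eef_rot: [180.0, -0.2, 81.3]
ft_force: [1.5, 6.0, -1.3]
width: 0.002
grip_force: 3.4
```

Emit:
move_arm --hand '[1,1,1,1,1,1,1,1]' --slide '[[0,-0.01,0],[0,-0.02,0],[-0.01,-0.03,0],[-0.01,-0.04,0],[-0.01,-0.05,0],[-0.01,-0.06,0],[-0.01,-0.07,0],[-0.01,-0.08,0]]' --twist '[[0,0,0],[0,0,0],[0,0,0],[0,0,0],[0,0,0],[0,0,0],[0,0,0],[0,0,0]]'

```text
time_s: 23.78
tool_pos: [0.5494, 0.0807, 0.1698]
eef_rot: [180.0, -0.2, 81.3]
ft_force: [1.1, 6.9, -0.5]
width: 0.006
grip_force: 3.9
```

Emit:
move_arm --hand '[1,1,1,1,1,1,1,1]' --slide '[[0,-0.01,0],[0,-0.02,0],[-0.01,-0.03,0],[-0.01,-0.04,0],[-0.01,-0.05,0],[-0.01,-0.06,0],[-0.01,-0.07,0],[-0.01,-0.08,0]]' --twist '[[0,0,0],[0,0,0],[0,0,0],[0,0,0],[0,0,0],[0,0,0],[0,0,0],[0,0,0]]'

```text
time_s: 24.45
tool_pos: [0.549, 0.0786, 0.1698]
eef_rot: [180.0, -0.2, 81.2]
ft_force: [1.2, 8.9, -2.2]
width: 0.007
grip_force: 4.4
```

Emit:
move_arm --hand '[1,1,1,1,1,1,1,1]' --slide '[[0,0,0],[0,-0.01,0],[0,-0.01,0],[0,-0.02,0],[0,-0.02,0],[-0.01,-0.03,0],[-0.01,-0.03,0],[-0.01,-0.04,0]]' --twist '[[0,0,0],[0,0,0],[0,0,0],[0,0,0],[0,0,0],[0,0,0],[0,0,0],[0,0,0]]'

```text
time_s: 25.12
tool_pos: [0.5489, 0.0776, 0.1699]
eef_rot: [180.0, -0.2, 81.3]
ft_force: [3.2, 8.7, -2.1]
width: 0.005
grip_force: 4.6
```

Emit:
move_arm --hand '[1,1,1,1,1,1,1,1]' --slide '[[0,0,0],[0,-0.01,0],[0,-0.01,0],[0,-0.02,0],[0,-0.02,0],[-0.01,-0.03,0],[-0.01,-0.03,0],[-0.01,-0.04,0]]' --twist '[[0,0,0],[0,0,0],[0,0,0],[0,0,0],[0,0,0],[0,0,0],[0,0,0],[0,0,0]]'

```text
time_s: 25.78
tool_pos: [0.5487, 0.0766, 0.1699]
eef_rot: [180.0, -0.3, 81.2]
ft_force: [2.2, 10.3, -1.5]
width: 0.006
grip_force: 5.4
```

Emit:
move_arm --hand '[1,1,1,1,1,1,1,1]' --slide '[[0,0,0],[0,-0.01,0],[0,-0.01,0],[0,-0.02,0],[0,-0.02,0],[-0.01,-0.03,0],[-0.01,-0.03,0],[-0.01,-0.03,0]]' --twist '[[0,0,0],[0,0,0],[0,0,0],[0,0,0],[0,0,0],[0,0,0],[0,0,0],[0,0,0]]'

```text
time_s: 26.45
tool_pos: [0.5487, 0.0764, 0.1699]
eef_rot: [179.9, -0.3, 81.2]
ft_force: [3.4, 12.9, -1.6]
width: 0.004
grip_force: 6.4
```

Emit:
move_arm --hand '[1,1,1,1,1,1,1,1]' --slide '[[0,0,0],[0,-0.01,0],[0,-0.01,0],[0,-0.01,0],[0,-0.02,0],[0,-0.02,0],[0,-0.02,0],[0,-0.02,0]]' --twist '[[0,0,0],[0,0,0],[0,0,0],[0,0,0],[0,0,0],[0,0,0],[0,0,0],[0,0,0]]'

```text
time_s: 27.12
tool_pos: [0.5487, 0.0763, 0.1699]
eef_rot: [179.9, -0.4, 81.3]
ft_force: [3.2, 14.3, -2.6]
width: 0.007
grip_force: 7.3
```

The tool no longer advances while the force climbs (14 N total, about 9 N at the buffer), so the buffer is at its hard stop. I'll back off gently along +y, then rise.

Emit:
move_arm --hand '[1,1,1,1,1,1,1,1]' --slide '[[0,0.03,0],[0.01,0.07,0],[0.02,0.12,0],[0.03,0.2,0],[0.05,0.3,0],[0.08,0.5,0],[0.11,0.7,0],[0.14,0.9,0]]' --twist '[[0,0,0],[0,0,0],[0,0,0],[0,0,0],[0,0,0],[0,0,0],[0,0,0],[0,0,0]]'

```text
time_s: 27.78
tool_pos: [0.5524, 0.1003, 0.1699]
eef_rot: [180.0, 0.0, 81.2]
ft_force: [0.9, -0.1, 0.2]
width: 0.005
grip_force: 0.0
```

Emit:
move_arm --hand '[1,1,1,1,1,1,1,1]' --slide '[[0,0,0.3],[0,0,0.9],[0,0,1.6],[0,0,2.4],[0,0.5,3],[0,1.2,3.4],[0,2.1,3.6],[0,3,3.6]]' --twist '[[0,0,0],[0,0,0],[0,0,0],[0,0,0],[0,0,0],[0,0,0],[0,0,0],[0,0,0]]'

```text
time_s: 28.45
tool_pos: [0.5532, 0.1906, 0.281]
eef_rot: [179.7, -0.1, 81.2]
ft_force: [1.1, 0.0, 0.2]
width: 0.006
grip_force: 0.0
```

Emit:
move_arm --hand '[1,1,1,1,1,1,1,1]' --slide '[[0,0.9,0],[-0.2,1.8,0],[-0.4,2.7,0],[-0.6,3.6,0],[-0.8,4.5,0],[-1,5.4,0],[-1.2,6,0],[-1.2,6.2,0]]' --twist '[[0,0,0],[0,0,0],[0,0,0],[0,0,0],[0,0,0],[0,0,0],[0,0,0],[0,0,0]]'

```text
time_s: 29.12
tool_pos: [0.5147, 0.3787, 0.2784]
eef_rot: [-180.0, -0.1, 81.5]
ft_force: [0.0, 1.2, 0.3]
width: 0.008
grip_force: 0.0
```

Run:
```python
from h import *
from rig import state
s=state(); print(s["tool_pos"],s["ft_force"],s["time_s"])
a=vision.read_camera("side")[:,:,::-1]; t=vision.read_camera("top")[:,:,::-1]
o=np.zeros((600,800,3),np.uint8)
o[:340]=cv2.resize(t[150:320,120:520],(800,340),interpolation=cv2.INTER_CUBIC)
o[340:,:600]=cv2.resize(a[180:310,230:530],(600,260),interpolation=cv2.INTER_CUBIC)
cv2.imwrite("pics/f.png",o); cv2.imwrite("pics/ftop.png",t)
```

```text
[0.5147163  0.37870103 0.2784331 ] [0.00386502 1.2271956  0.2598478 ] 29.1167
```

View pics/f.png

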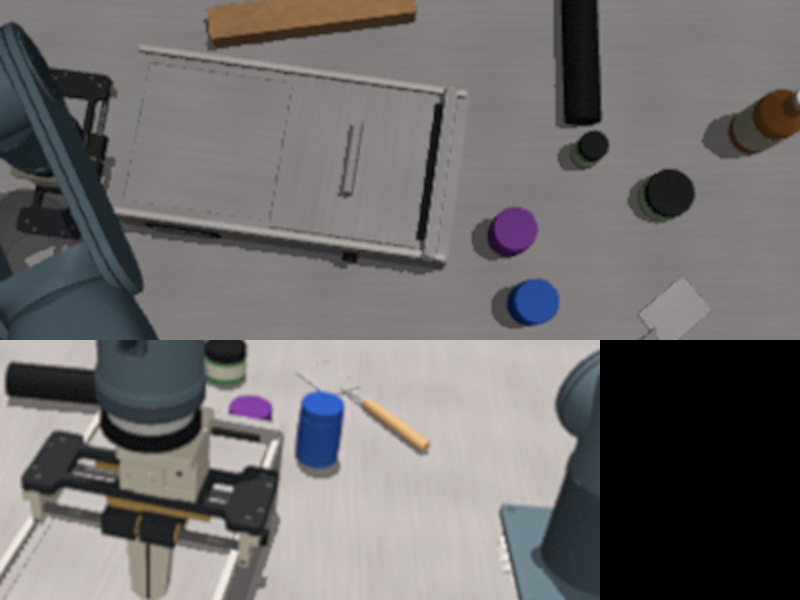

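The top view shows the hatch plate meeting the black bar, and the bar now right against the frame at x≈432. The bystanders haven't moved. One number check on the bar's shift, then I hand in.

Run:
```python
import cv2,numpy as np
from rig import manip
a,b=[cv2.imread(f"pics/{n}.png").max(2).astype(float) for n in("top0","ftop")]
d=[]
for r in range(206,264,6):
    c=[]
    for i in (a,b):
        w=np.clip(60-i[r,318:346],0,None); c.append((w*np.arange(318,346)).sum()/w.sum())
    d.append(c[1]-c[0])
m=float(np.median(d)); print(np.round(d,2),"shift px",m,"~mm",m*2.75)
if m>2: print(manip.close_job())
```

```text
[8.83 3.07 3.08 3.35 3.16 3.14 2.94 3.02 3.04 3.45] shift px 3.105408934191047 ~mm 8.539874569025379
the job is handed in; nothing more can be done
None
```

The sauce jar is standing upright in the well, and the hatch is shut over it with the buffer fully home (about 8.5 mm of bar travel measured, peak push about 14 N). I've handed the job in.

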